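Draw a flat-pack riser's end panel home with its cam lock

ROBOT

A 6-joint arm with a two-finger parallel gripper is mounted at the origin on the work surface. World frame = base frame: x ahead of the robot, y to its left, z up, the work surface at z = 0. Lengths are in mm, angles in rad, forces in N, time in s.
With the tool pointing down it reaches from about 400 to 825 mm from the base axis. Payload 7 kg.
Tool frame: the origin (TCP) lies at the very end of the fingers, on their centre line; the grasp point (between the pads) lies 19 mm behind it; z points along the fingers, y is the line along which they close (so a half turn about z gives the same grasp; the last joint's range is limited). The gripper opens to 88 mm and grips with 3 to 60 N. Pads are 19 mm wide; open, the fingers measure 130 mm over their backs; the gripper's body (78 mm by 193 mm) begins 47 mm behind the grasp point.
Start: joints at [1.579, 0.359, 0.012, 0, -1.224, -0.288], TCP at [186.42, 648.724, 226.561] pointing down, gripper open.
Joint ranges: [-3.07, 3.07], [-1.43, 2.12], [-1.02, 1.25], [-3.03, 1.67], [-3.05, -0], [-3.03, 3.03]. Speed limits (rad/s): [2.39, 2.39, 3.01, 3.14, 3.14, 3.14].

INTERFACE

Orientations are given as a unit quaternion [x, y, z, w].
In Python, from plant import bot gives the robot as it stands. Calls block until the motion is done:
- bot.move_ptp(position, orientation): joint-space move of the TCP to a pose.
- bot.line_to(position, velocity=150, ori=None): straight line of the TCP; ori=None keeps the orientation; velocity is the mean speed in mm/s.
- bot.move_joints(angles): joint-space move.
- bot.move_gripper(opening, force=None): finger opening in mm; force is the grip in N (None keeps the last); returns when the fingers have stopped.
- bot.pause(seconds).
- bot.solve_ik(position, orientation): joint angles nearest the present ones, or None.
- bot.read_state(): the state.
- bot.camera(name): name is "scene" or "top" or "wrist"; returns the picture (480x640x3 uint8, red, green, blue); there is no depth.
- bot.get_calibration(name): a dict with "fx", "fy", "cx", "cy" (pixels), "view" (4x4, takes a point from world to camera coordinates); the wrist camera has in their place "T_tool_cam" (4x4, takes a point from camera to tool coordinates, whose origin is the TCP and whose axes are the flange's). Camera axes: x right, y up, looking along -z (the intrinsics and any distortion apply to the point x, -y, -z); pixel columns grow to the right and rows downward; lengths in mm; the calibration is good to about 2 mm. The wrist camera is an equidistant fisheye: a pixel r from the principal point sees the ray r / f radians off the axis. A picture is of the moment at which its call begins: read the wrist's pose just before it. get_calibration takes no time and is no camera call.
A pose or a line that the arm cannot do raises bot.Unreachable and nothing moves.
- bot.close_job(): hands the job in; it is judged then, once.
The state is a dict: "t": time; "joint_pos": joint angles; "qvel": joint speeds; "tau": joint torques, N m; "tcp_pos": TCP position; "eef_rot": TCP orientation; "contact_force": force on the tool from outside, world axes, zero at the start; "moment": the same for the moment, N m; "width": finger opening in mm; "finger_force": force on a finger pad.
Only numpy, scipy, OpenCV 4.12 (cv2) and the standard library are available. Lean on these libraries where they do the work, as an engineer would, in place of code of your own. Each camera call takes 0.05 s, during which the arm holds its last target. There are 200 camera calls.

TASK

The screen riser lies upside down for assembly, and one end panel still stands a little off on its dowels. Push the panel up to the board until it meets the sealing strip, then turn the cam at that end clockwise, about half a turn, until its hook has drawn the panel right home against the board's edge and the cam comes up firm; do not force it further, or it tears out of the chipboard. Let go of the cam, and leave the tray of fittings, the screwdriver and the tape measure where they are.

Things in the scene. Friction and masses are not known exactly. Their poses are not given: they have to be found in the camera images.
- riser: white riser being assembled, fixed, upside down on its opened-out carton (3 mm). Origin on the counter under the middle of its top board, z up, y along the board: 200 (x) by 340 (y) by 25 mm, face 28 mm above the counter. At its +y end the other end panel (75 mm high) and its cam are already fitted and tight: leave them. The loose panel belongs on the -y end
- board_edge (a point): middle of the board's -y end edge, 15.5 mm above the counter; axes as the riser's. In the edge are bores for two dowels and the bolt, and a black soft sealing strip standing 2 mm proud, which pushes back with about 3 N when touched and 10 N when squeezed flush with the edge
- panel: the loose white end panel, 200 (x) by 18 (y) by 75 mm (z), about 0.25 kg, standing upright on the carton at the -y end of the riser, 8 to 14 mm off the board's edge, its two 8 mm wooden dowels already in their bores and its steel bolt (with a 10 mm ball head) pointing along its +y at the cam. Origin under the middle of its inner face; axes as the riser's when it is home
- panel_face (a point): middle of the panel's inner face at the bolt, 12.5 mm above the panel's foot. In the riser's y it is as far before board_edge as the panel stands off; the two points meet when it is home. If it stands further off than the strip when the cam is turned, the hook misses the bolt and jams on its head
- panel_back (a point): centre of the panel's plain outer face (18 mm behind the inner face, 37.5 mm above the panel's foot): push along the panel's +y, better a little below this point, where the dowels are
- cam_axis (a point): point on the upright turning axis of the cam to be turned, 42 mm above the counter, 50 mm (give or take 1) in from the board's edge. The cam: a 37 mm steel disc lying 2 mm proud on the board, and on it a grey thumb lever 10 mm thick and 24 mm high (this point is half-way up it), reaching from 12 mm behind the axis to the tip 42 mm out
- lever_tip (a point): middle of the end face of the lever, 42 mm out from cam_axis. At first it points across the board along the riser's -x, within about 0.3 rad of it; it swings clockwise from above, over the board past the riser's +y (away from the panel), and ends pointing about along the riser's +x
- cam (a joint): turn of that cam, rad, growing clockwise from above: -0.3 to 0.1 at first, lever then (0.35 + value) rad clockwise of the riser's -x; stops at -0.6 and 3.75; stays where left. The hook takes the bolt from 0.8 on and draws 2.4 mm a radian; it pulls on the strip from 1.2 to 2.2, and the panel is home at 2.1 to 3.0 (bores vary). Torque 0.05 to 0.2 N m while drawing, 0.27 firm, over 0.45 too much
- fittings: clear tray 120 by 75 by 24 mm with spare dowels, bolts and cams, lying on the board; bystander. Origin under its centre
- driver: screwdriver 200 mm long lying on the carton beside the board; bystander
- tape: black tape measure, 62 by 30 by 62 mm, standing on the carton beside the board; bystander. Origin under its centre

How it is judged:
By the outcome, as a careful person would: the job done as asked, in the order asked, and still so for the second after the job is handed in, with the robot touching nothing.
It also fails if it takes over 64 s, if anything falls off the work surface, if the arm or the gripper's body presses on something with over 40 N, if the wrist force passes 120 N, or if a joint passes its speed limit or range.

## Working session

There is one attempt and no reset: what is moved stays moved. The work goes in short steps, each a Python script; the robot and the scene stay as the last script left them, time stands still between calls to the robot, and variables do not carry over. Pictures are saved under pics/ and viewed, at most 10 in all, crops included, and the job is handed in when it is done.

```bash
ls; mkdir -p pics; python3 - <<'E'
from plant import bot
import cv2, json
for n in ("scene","top"):
    cv2.imwrite(f"pics/{n}0.png", bot.camera(n)[:,:,::-1])
    c=bot.get_calibration(n); print(n,{k:(v if not hasattr(v,'tolist') else v.tolist()) for k,v in c.items()})
print(bot.read_state())
E
```

```text
pics
scene {'fx': 578.5634710931672, 'fy': 578.5634710931672, 'cx': 328.7864391506424, 'cy': 236.62071936953853, 'view': [[0.04243975512395005, 0.9988883335603247, -0.020517413630793888, -60.139932879977636], [-0.6050964173185553, 0.042039073227565275, 0.7950415348083494, 305.38306038891733], [0.79502024687002, -0.021326354569999473, 0.6062078799120703, -1484.421460523733], [0.0, 0.0, 0.0, 1.0]]}
top {'fx': 528.6077309166825, 'fy': 528.6077309166825, 'cx': 332.1579973661899, 'cy': 239.0189864921828, 'view': [[0.02763362481047003, -0.9996040988392393, -0.005294182054521243, 36.49569228110812], [0.9947761539403037, 0.0269787356950921, 0.09845075607648637, -583.2069934251407], [-0.09826894896950727, -0.007987077318181133, 0.9951278411663207, -817.9267409897792], [0.0, 0.0, 0.0, 1.0]]}
{'t': 0.1, 'joint_pos': array([ 1.57912318e+00,  3.59337075e-01,  1.11703119e-02, -2.88162545e-04,
       -1.22409649e+00, -2.88112737e-01]), 'qvel': array([-0.00037856, -0.00307362,  0.00219742,  0.00149457, -0.00095255,
        0.0006228 ]), 'tau': array([-1.32663590e-03, -5.84159410e+01,  2.93752974e+01,  7.01541871e+00,
        1.01934996e-02, -5.01192790e-05]), 'tcp_pos': array([186.30543513, 648.33915078, 225.71457062]), 'eef_rot': array([ 9.90223812e-01, -1.39485644e-01, -2.56708587e-05,  7.45427379e-04]), 'contact_force': array([ 0.13314721,  0.09442796, -0.84011125]), 'moment': array([-0.03997588, -0.00630745, -0.00606301]), 'finger_force': 0.0, 'width': 87.72996591025469}
```

View pics/top0.png

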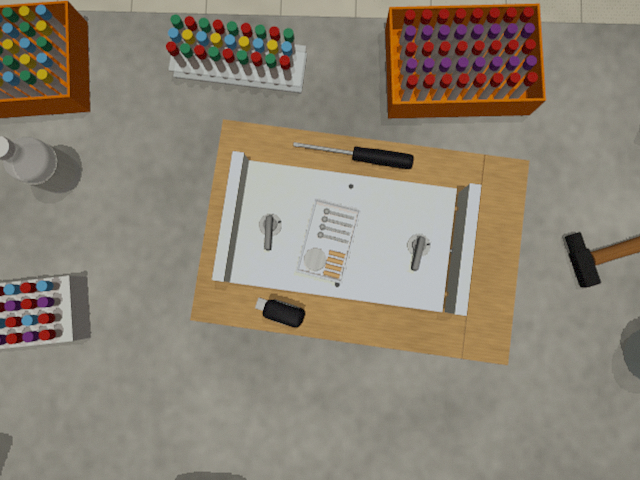

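View pics/scene0.png

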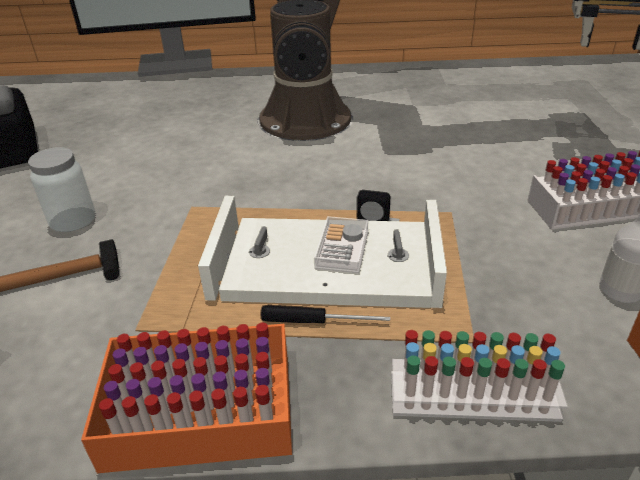

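The top view shows the riser with its loose panel on the right (about column 465) and the cam to turn at (418,243), lever pointing image-down (-x). The fitted cam is at (269,228) and the tray at (328,240). The scene view agrees.

```bash
cat > h.py <<'E'
import numpy as np, cv2
from scipy.spatial.transform import Rotation as R
from plant import bot
def ray(cal, uv, state=None):
    """pixel -> (origin, unit dir) in world; state given = wrist fisheye"""
    d=np.array([(uv[0]-cal["cx"])/cal["fx"],(uv[1]-cal["cy"])/cal["fy"]])
    if state is None:
        v=np.array([d[0],-d[1],-1]); V=np.array(cal["view"]); Rc=V[:3,:3].T; o=-Rc@V[:3,3]
    else:
        th=np.hypot(*d); s=np.sin(th)/max(th,1e-9); v=np.array([d[0]*s,-d[1]*s,-np.cos(th)])
        T=np.array(cal["T_tool_cam"]); Rt=R.from_quat(state["eef_rot"]).as_matrix()
        Rc=Rt@T[:3,:3]; o=np.array(state["tcp_pos"])+Rt@T[:3,3]
    v=Rc@v; return o,v/np.linalg.norm(v)
def on_z(cal,uv,z,state=None):
    o,v=ray(cal,uv,state); return o+v*(z-o[2])/v[2]
def quat(yaw):   # tool down, tool y along world angle yaw+90... tool x along yaw
    return R.from_matrix(np.array([[np.cos(yaw),np.sin(yaw),0],[np.sin(yaw),-np.cos(yaw),0],[0,0,-1]])).as_quat()
E
python3 - <<'E'
from h import *
c=bot.get_calibration("top")
a=on_z(c,(418.5,241),30); b=on_z(c,(269,227),30)
print("cam",a,"fitted",b,"dist",np.linalg.norm(a-b),"yaxis deg",np.degrees(np.arctan2(*(b-a)[[1,0]])))
print("tip",on_z(c,(415,269),50))
for n,uv,z in [("panelA",(480,185),78),("panelB",(466,315),78),("tray",(328,240),40),("tape",(283,312),65)]: print(n,on_z(c,uv,z))
w=bot.get_calibration("wrist"); print({k:np.round(v,3) for k,v in w.items()})
s=bot.read_state(); print(R.from_quat(s["eef_rot"]).as_matrix().round(2), quat(-0.28), s["eef_rot"])
top=bot.camera("top"); cv2.imwrite("pics/topz.png", cv2.resize(top[170:330,360:520,::-1],None,fx=3.5,fy=3.5,interpolation=cv2.INTER_CUBIC))
E
```

```text
cam [582.43907306 -85.5619303   30.        ] fitted [598.50168279 154.26990859  30.        ] dist 240.36912942358387 yaxis deg 86.16836786307701
tip [536.65513081 -77.52329621  50.        ]
panelA [ 665.80695516 -170.55458022   78.        ]
panelB [ 469.15573026 -149.82597388   78.        ]
tray [579.15521363  58.88342743  40.        ]
tape [465.46248307 123.45625599  65.        ]
{'fx': np.float64(371.648), 'fy': np.float64(371.648), 'cx': np.float64(316.152), 'cy': np.float64(240.82), 'T_tool_cam': array([[-2.0000e-03,  9.6000e-01,  2.8100e-01,  7.6313e+01],
       [ 1.0000e+00,  2.0000e-03, -0.0000e+00, -8.9500e-01],
       [-1.0000e-03,  2.8100e-01, -9.6000e-01, -1.5811e+02],
       [ 0.0000e+00,  0.0000e+00,  0.0000e+00,  1.0000e+00]])}
[[ 0.96 -0.28 -0.  ]
 [-0.28 -0.96 -0.  ]
 [ 0.    0.   -1.  ]] [ 0.990216   -0.13954311  0.          0.        ] [ 9.90223812e-01 -1.39485644e-01 -2.56708587e-05  7.45427379e-04]
```

```bash
cat >> h.py <<'E'
CAM=np.array([582.4,-85.6]); TH=np.radians(86.17)
u=np.array([np.cos(TH),np.sin(TH)]); e=np.array([u[1],-u[0]])
E
python3 - <<'E'
from h import *
for k in range(-8,9):
    yaw=k*np.pi/4; q=bot.solve_ik([*(CAM-20*e),40],quat(yaw)); print(k*45, None if q is None else np.round(q,2))
P=CAM-(50+65)*u
bot.move_ptp([*P,130],quat(TH)); bot.move_gripper(0)
s=bot.read_state(); im=bot.camera("wrist"); np.savez("w1.npz",im=im,**s)
print(s["t"],s["tcp_pos"],s["joint_pos"],s["width"])
cv2.imwrite("pics/w1.png",im[:,:,::-1])
E
```

```text
-360 [ 0.2   0.38 -0.45  0.   -0.75  1.38]
-315 [ 0.2   0.38 -0.45  0.   -0.75  2.16]
-270 [ 0.2   0.38 -0.45  0.   -0.75  2.95]
-225 [ 0.2   0.38 -0.45 -0.   -0.75 -2.55]
-180 [ 0.2   0.38 -0.45  0.   -0.75 -1.77]
-135 [ 0.2   0.38 -0.45  0.   -0.75 -0.98]
-90 [ 0.2   0.38 -0.45  0.   -0.75 -0.2 ]
-45 [ 0.2   0.38 -0.45  0.   -0.75  0.59]
0 [ 0.2   0.38 -0.45  0.   -0.75  1.38]
45 [ 0.2   0.38 -0.45  0.   -0.75  2.16]
90 [ 0.2   0.38 -0.45  0.   -0.75  2.95]
135 [ 0.2   0.38 -0.45 -0.   -0.75 -2.55]
180 [ 0.2   0.38 -0.45  0.   -0.75 -1.77]
225 [ 0.2   0.38 -0.45  0.   -0.75 -0.98]
270 [ 0.2   0.38 -0.45  0.   -0.75 -0.2 ]
315 [ 0.2   0.38 -0.45  0.   -0.75  0.59]
360 [ 0.2   0.38 -0.45  0.   -0.75  1.38]Traceback (most recent call last):
  File "<stdin>", line 5, in <module>
plant.Unreachable: the arm cannot take that pose within its joint ranges
```

```bash
python3 - <<'E'
from h import *
P=CAM-35*u-30*e
bot.move_ptp([*P,150],quat(TH-np.pi/2)); bot.move_gripper(0)
s=bot.read_state(); im=bot.camera("wrist"); np.savez("w1.npz",im=im,**s)
print(s["t"],s["tcp_pos"],s["joint_pos"],s["width"])
cv2.imwrite("pics/w1.png",im[:,:,::-1])
E
```

```text
4.5667 [ 550.136765   -118.49022067  149.98017466] [ 1.35631647e-01  2.38521626e-01 -3.44775670e-01 -3.35461144e-05
 -9.87541293e-01  1.36832999e+00] 0.26919953031232946
```

View pics/w1.png

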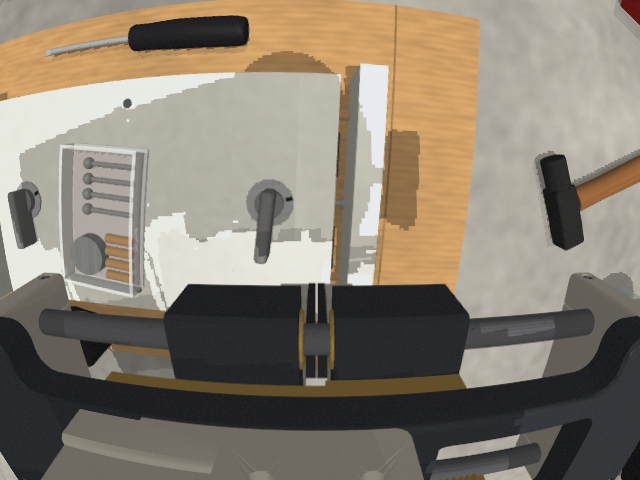

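The wrist view shows the cam disc at about (270,202) and the lever tip at (261,262). The board edge runs from (340,75) to (333,280), and the panel top from (389,67)/(361,65) down to (374,285)/(347,285).

```bash
python3 - <<'E'
from h import *
d=np.load("w1.npz"); s={k:d[k] for k in("tcp_pos","eef_rot")}; w=bot.get_calibration("wrist")
O=CAM
def rl(uv,z):
    p=on_z(w,uv,z,s)[:2]; return p.round(1),"riser(x,y rel cam):",np.round([(p-O)@e,(p-O)@u],1)
for n,uv,z in [("disc",(270,202),30),("discL",(247,202),30),("discR",(294,202),30),("tipT",(261,262),53),("baseT",(272,191),54),
 ("edge0",(340,75),28),("edge1",(334,280),28),("pOut0",(389,67),78),("pIn0",(361,65),78),("pOut1",(374,285),78),("pIn1",(351,285),78),
 ("trayTR",(148,150),50),("trayBR",(138,297),50),("footout",(388,67),3),("dowel",(335,145),20)]: print(n,*rl(uv,z))
im=d["im"][150:290,220:400,::-1]; cv2.imwrite("pics/w1z.png",cv2.resize(im,None,fx=4,fy=4,interpolation=cv2.INTER_CUBIC))
E
```

```text
disc [578.3 -84.3] riser(x,y rel cam): [-4.2  1. ]
discL [579.7 -66.5] riser(x,y rel cam): [-3.9 18.9]
discR [ 576.9 -102.6] riser(x,y rel cam): [ -4.3 -17.4]
tipT [538.4 -76.3] riser(x,y rel cam): [-44.5   6.3]
baseT [590.1 -89.8] riser(x,y rel cam): [ 8.  -3.6]
edge0 [ 670.8 -143.6] riser(x,y rel cam): [ 92. -52.]
edge1 [ 510.3 -129.5] riser(x,y rel cam): [-69.  -48.6]
pOut0 [ 667.1 -170.6] riser(x,y rel cam): [ 90.2 -79.1]
pIn0 [ 668.7 -153.2] riser(x,y rel cam): [ 90.7 -61.7]
pOut1 [ 525.3 -155.2] riser(x,y rel cam): [-52.3 -73.3]
pIn1 [ 526.6 -139.6] riser(x,y rel cam): [-52.1 -57.6]
trayTR [629.    1.1] riser(x,y rel cam): [40.7 89.6]
trayBR [512.5  33.4] riser(x,y rel cam): [-77.7 114.1]
footout [ 680.4 -185.3] riser(x,y rel cam): [104.4 -92.9]
dowel [ 617.6 -136.8] riser(x,y rel cam): [ 38.6 -48.7]
```

View pics/w1z.png

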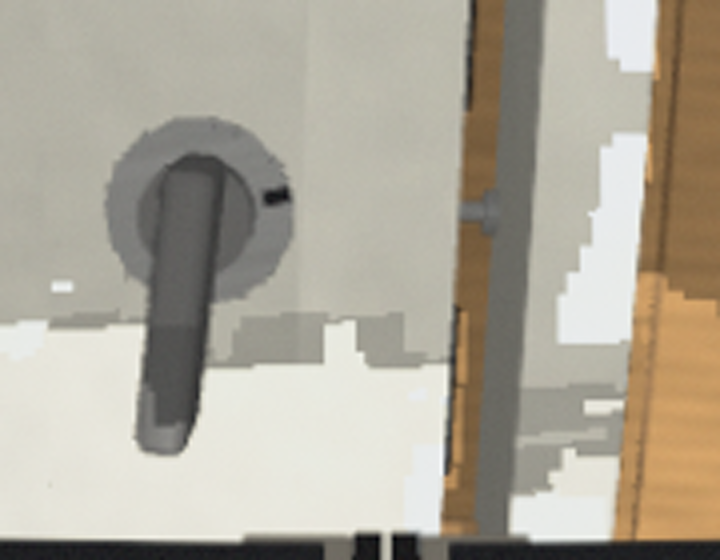

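```bash
cat >> h.py <<'E'
CAM=np.array([578.6,-84.4]); TH=np.radians(85.2)
u=np.array([np.cos(TH),np.sin(TH)]); e=np.array([u[1],-u[0]])
E
python3 - <<'E'
from h import *
t=0.12
q=(R.from_rotvec(np.r_[e,0]*t)*R.from_quat(quat(TH-np.pi))).as_quat()
print("tool z",R.from_quat(q).as_matrix()[:,2])
at=lambda d,z:[*(CAM-d*u),z]
bot.move_ptp(at(115,150),q); bot.line_to(at(115,22),200); 
bot.line_to(at(96,22),80); bot.pause(.1)
f0=bot.read_state()["contact_force"]; print(bot.read_state()["t"],f0,bot.read_state()["joint_pos"])
d=96
while d>76:
    d-=1 if d>82 else .5
    bot.line_to(at(d,22),25); s=bot.read_state(); F=s["contact_force"]-f0
    print(d,np.round((s["tcp_pos"][:2]-CAM)@u,1),np.round([F[:2]@u,F[:2]@e,F[2]],1))
    if -F[:2]@u>8: break
im=bot.camera("top"); cv2.imwrite("pics/t2.png",cv2.resize(im[170:330,360:520,::-1],None,fx=3.5,fy=3.5,interpolation=cv2.INTER_CUBIC))
print(bot.read_state()["t"])
E
```

```text
tool z [ 0.01001726  0.11929236 -0.99280864]
7.075 [ 0.42057163 -0.14802098 -0.15453212] [-0.06231657  0.45518473 -0.30229177 -0.16481891 -0.81693155  0.09234783]
95 -95.1 [ 0.2 -0.4  0.5]
94 -94.0 [-0.2 -0.   0.4]
93 -93.0 [ 0.3 -0.3  0.4]
92 -91.9 [ 0.5 -0.8  0.2]
91 -90.9 [ 0.5 -0.   0.5]
90 -89.9 [ 0.1 -0.8  0.2]
89 -89.0 [0.9 0.7 0. ]
88 -88.0 [ 0.3 -0.8  0.1]
87 -87.0 [-0.3 -0.   0.7]
86 -86.0 [-1.3 -0.9  0.5]
85 -84.9 [-0.7  0.4 -0.9]
84 -83.9 [-0.6  0.5 -0.5]
83 -82.9 [-0.1  0.5  0.2]
82 -81.9 [-1.3 -0.5  0.7]
81.5 -81.5 [-1.3  0.2  0.1]
81.0 -81.0 [-1.1 -0.1  0.8]
80.5 -80.5 [-1.8 -0.1  0.3]
80.0 -80.1 [-2.4  0.1  0. ]
79.5 -79.8 [-5.   0.5  0.7]
79.0 -79.5 [-5.9 -0.5 -0.6]
78.5 -79.2 [-6.1 -0.8  1.1]
78.0 -78.9 [-7.1  0.3  0.8]
77.5 -78.6 [-8.8 -0.1 -0.2]
12.875
```

```bash
cat > turn.py <<'E'
from h import *
r=24.; Z=35
phi0=np.radians(168); mx=np.pi+TH-np.pi/2   # mx: direction of riser -x
def pose(phi,z=Z): return [*(CAM+r*np.array([np.cos(phi),np.sin(phi)])),z], quat(phi-np.pi)
def torque(f0,m0):
    L=[]
    for _ in range(4):
        s=bot.read_state(); F=s["contact_force"]-f0; a=(s["tcp_pos"][:2]-CAM)/1000
        L.append([a[0]*F[1]-a[1]*F[0],(s["moment"]-m0)[2],F[0],F[1],F[2]]); bot.pause(.02)
    return np.mean(L,0)
E
python3 - <<'E'
from turn import *
at=lambda d,z:[*(CAM-d*u),z]
bot.line_to(at(100,22),150); bot.line_to(at(115,150),250)
bot.move_gripper(34); p,q=pose(phi0,150); bot.move_ptp(p,q)
s=bot.read_state(); im=bot.camera("wrist"); np.savez("w2.npz",im=im,**s); cv2.imwrite("pics/w2.png",im[:,:,::-1])
print(s["t"],s["joint_pos"].round(2),s["width"])
E
```

```text
15.625 [ 0.21  0.24 -0.35 -0.   -0.99  1.15] 34.12165177358199
```

View pics/w2.png

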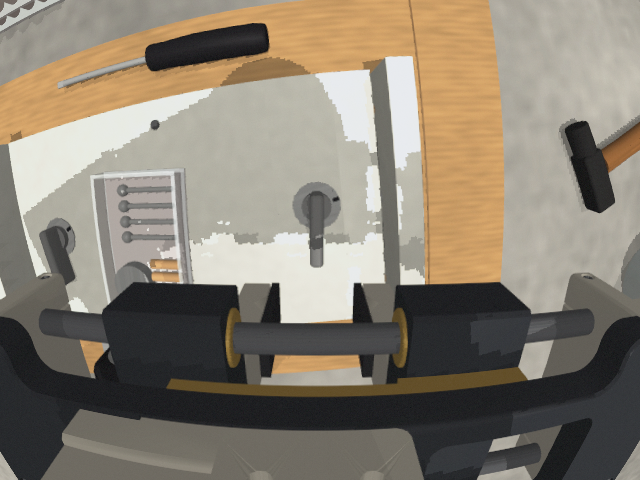

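The lever now lies straight between the fingers: disc at (317,204), tip at (316,264), aligned with the tool. The panel sits against the strip, so I'm going down and turning.

```bash
cat > run.py <<'E'
from turn import *
d=np.load("w2.npz"); s={k:d[k] for k in("tcp_pos","eef_rot")}; w=bot.get_calibration("wrist")
print("disc",on_z(w,(317,204),30,s).round(1),"tip",on_z(w,(316.5,264),53,s).round(1),"assumed",CAM)
p,q=pose(phi0,70); bot.line_to(p,200,q); bot.pause(.1)
s=bot.read_state(); f0,m0=s["contact_force"],s["moment"]
bot.line_to(pose(phi0)[0],100); print("down F",(bot.read_state()["contact_force"]-f0).round(1))
bot.move_gripper(17); print("closed",torque(f0,m0).round(3))
phi=phi0
np.savez("ft.npz",f0=f0,m0=m0)
while True:
    val=mx-phi-.35
    phi-=.1 if val<1.2 else .05
    bot.line_to(pose(phi)[0],20,pose(phi)[1]); T=torque(f0,m0); val=mx-phi-.35
    print(round(val,2),T.round(3),round(bot.read_state()["t"],1))
    lim=.16 if val<1 else .27
    if T[0]>lim or T[:2].sum()>lim+.03 or val>3.3: break
np.savez("phi.npz",phi=phi)
E
python3 run.py
```

```text
disc [578.7 -84.4  30. ] tip [539.6 -75.5  53. ] assumed [578.6 -84.4]
down F [-0.4 -1.2  0.7]
closed [ 0.04   0.036 -0.193 -1.666  0.078]
-0.12 [ 0.027  0.003  0.603 -1.37   0.076] 17.8
-0.02 [ 0.038  0.033 -0.488 -1.511  0.595] 18.1
0.08 [ 0.04   0.012  0.181 -2.021  0.032] 18.4
0.18 [ 0.043  0.012 -0.196 -2.063  0.021] 18.8
0.28 [ 0.04   0.005 -0.51  -1.734 -0.075] 19.1
0.38 [ 0.026  0.012 -0.088 -1.483  0.509] 19.4
0.48 [ 0.025  0.041 -0.122 -1.534 -0.311] 19.8
0.58 [ 0.019  0.013 -0.118 -1.276 -0.212] 20.1
0.68 [ 0.02   0.017 -0.103 -1.686 -0.034] 20.4
0.78 [ 0.02   0.013 -0.407 -1.266 -0.031] 20.8
0.88 [ 0.017  0.015 -0.302 -1.634 -0.133] 21.1
0.98 [ 0.013  0.041 -0.304 -1.532  0.091] 21.4
1.08 [ 0.003  0.029 -0.008 -1.773 -0.518] 21.8
1.18 [ 0.014  0.025 -0.659 -1.823 -0.524] 22.1
1.28 [ 0.003  0.041 -0.431 -2.233 -0.463] 22.4
1.33 [ 0.01   0.025 -0.795 -1.878  0.106] 22.8
1.38 [ 0.009  0.014 -0.851 -1.874 -0.707] 23.1
1.43 [ 0.005  0.041 -0.782 -1.915 -0.033] 23.4
1.48 [ 0.003  0.021 -0.835 -2.038 -0.083] 23.7
1.53 [ 1.000e-03  2.000e-02 -8.130e-01 -1.898e+00  1.300e-01] 24.0
[... 1027 characters left out ...]
 [ 0.     0.022 -0.815 -0.063 -0.373] 31.0
2.68 [-0.004  0.06  -1.753 -0.221  0.575] 31.3
2.73 [ 0.006  0.063 -1.019  0.248  0.158] 31.6
2.78 [ 0.     0.036 -1.045  0.072 -0.265] 31.9
2.83 [ 0.021  0.057 -0.884  0.975  0.364] 32.3
2.88 [ 0.009  0.064 -1.336  0.619  0.07 ] 32.6
2.93 [ 0.028  0.029 -1.195  1.46   0.237] 32.9
2.98 [ 0.017  0.05  -1.258  1.084 -0.1  ] 33.2
3.03 [-0.     0.022 -0.991  0.316 -0.193] 33.5
3.08 [ 0.006  0.058 -0.745  0.576 -0.221] 33.9
3.13 [ 0.046  0.078 -0.616  2.371 -0.336] 34.2
3.18 [ 0.02   0.054 -0.75   1.328  0.124] 34.5
3.23 [ 0.073  0.092 -0.309  3.641 -0.525] 34.8
3.28 [ 0.043  0.066 -0.3    2.294 -0.174] 35.1
3.33 [ 0.044  0.075  0.344  1.999 -0.31 ] 35.4
```

```bash
python3 - <<'E'
from turn import *
im=bot.camera("wrist"); t=bot.camera("top"); s=bot.read_state(); print(s["width"],s["joint_pos"].round(2),s["tcp_pos"])
a=cv2.resize(im[:,:,::-1],(400,300)); b=cv2.resize(t[170:330,340:540,::-1],(400,300))
cv2.imwrite("pics/w3.png",np.hstack([a,b]))
E
```

```text
17.053840792571116 [ 0.16  0.43 -0.37  0.   -0.77 -2.35] [598.33688133 -98.36584353  35.0500028 ]
```

View pics/w3.png

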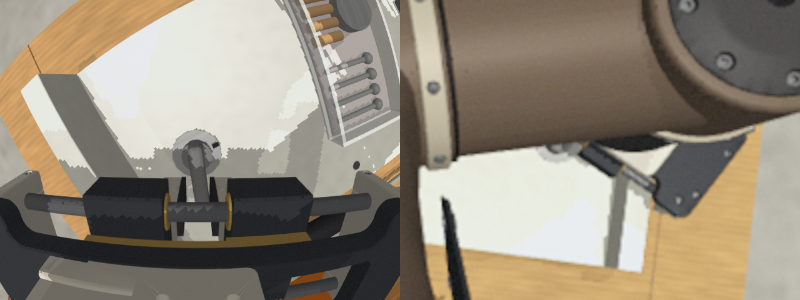

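```bash
python3 - <<'E'
from turn import *
s=bot.read_state(); im=bot.camera("wrist"); np.savez("w4.npz",im=im,**s)
cv2.imwrite("pics/w4.png",cv2.resize(im[100:325,40:400,::-1],None,fx=2.2,fy=2.2,interpolation=cv2.INTER_CUBIC))
E
```

```text
(no output)
```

View pics/w4.png

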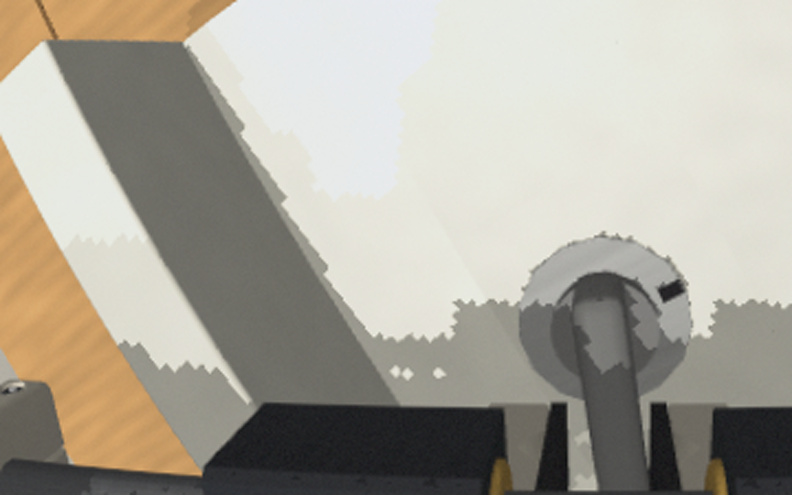

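```bash
python3 - <<'E'
from turn import *
d=np.load("w4.npz"); s={k:d[k] for k in("tcp_pos","eef_rot")}; w=bot.get_calibration("wrist")
f=lambda x,y,z: on_z(w,(40+x/2.2,100+y/2.2),z,s)[:2]
a=f(598,280,54); b=f(623,470,54); c=f(605,320,30)
g=lambda v: round(mx+ (-np.arctan2(v[1],v[0]) if v[1]<0 else -np.arctan2(v[1],v[0]))-.35,3)
print(a,b,c,"val base-tip",g(b-a),"val centre-b",g(b-c)); print(np.load("phi.npz")["phi"])
# panel top: inner edge vs board line
for n,x,y,z in [("in",48,42,78),("in",255,403,78),("foot",185,42,28),("foot",395,403,28)]:
    p=f(x,y,z); print(n,np.round([(p-CAM)@e,(p-CAM)@u],1))
E
```

```text
[564.65161597 -75.52371765] [597.71271648 -93.39991899] [577.28766091 -83.13477877] val base-tip 3.203 val centre-b 3.174
-0.6178468566495284
in [-101.2  -45.6]
in [-30.9 -47.6]
foot [-101.6  -45.7]
foot [ -8.1 -49.6]
```

The measured lever angle is about 3.2, the panel looks closed on the board, and torque has only begun to rise (about 0.1). I'll continue in fine steps until it is firm.

```bash
python3 - <<'E'
from turn import *
z=np.load("ft.npz"); f0,m0=z["f0"],z["m0"]; phi=float(np.load("phi.npz")["phi"]); print(bot.read_state()["t"],torque(f0,m0).round(3))
while True:
    phi-=.02; bot.line_to(pose(phi)[0],15,pose(phi)[1]); T=torque(f0,m0); val=mx-phi-.35; tot=T[0]+T[1]-.03
    print(round(val,2),round(tot,3),T.round(3),round(bot.read_state()["t"],1))
    if tot>.26 or val>3.85 or bot.read_state()["t"]>52: break
np.savez("phi.npz",phi=phi)
E
```

```text
35.5833 [ 0.052  0.071  0.899  2.016 -0.702]
3.35 0.103 [ 0.071  0.062  1.077  2.834 -0.701] 36.0
3.37 0.186 [ 0.114  0.102  1.13   5.015 -1.372] 36.3
3.39 0.224 [ 0.136  0.118  1.445  5.956 -1.026] 36.6
3.41 0.185 [ 0.123  0.092  1.265  5.478 -1.118] 36.9
3.43 0.243 [ 0.148  0.126  1.498  6.642 -0.912] 37.2
3.45 0.156 [ 0.087  0.099  1.425  3.547 -1.22 ] 37.5
3.47 0.186 [ 0.12   0.097  1.66   5.143 -1.414] 37.9
3.49 0.22 [ 0.148  0.102  1.996  6.432 -2.003] 38.2
3.51 0.266 [ 0.162  0.133  2.21   7.111 -1.669] 38.5
```

```bash
python3 - <<'E'
from turn import *
z=np.load("ft.npz"); f0,m0=z["f0"],z["m0"]; phi=float(np.load("phi.npz")["phi"]); print(torque(f0,m0).round(3))
while True:
    phi-=.015; bot.line_to(pose(phi)[0],15,pose(phi)[1]); T=torque(f0,m0); val=mx-phi-.35; tot=T[0]+T[1]-.03
    print(round(val,2),round(tot,3),T.round(3),round(bot.read_state()["t"],1))
    if tot>.305 or val>3.7 or bot.read_state()["t"]>46: break
np.savez("phi.npz",phi=phi)
s=bot.read_state(); im=bot.camera("wrist"); np.savez("w5.npz",im=im,**s)
cv2.imwrite("pics/w5.png",cv2.resize(im[100:325,40:400,::-1],None,fx=2.2,fy=2.2,interpolation=cv2.INTER_CUBIC))
E
```

```text
[ 0.176  0.138  2.657  7.498 -1.99 ]
3.52 0.297 [ 0.184  0.143  2.619  7.966 -2.33 ] 38.9
3.54 0.355 [ 0.209  0.175  3.352  8.772 -2.611] 39.2
```

View pics/w5.png

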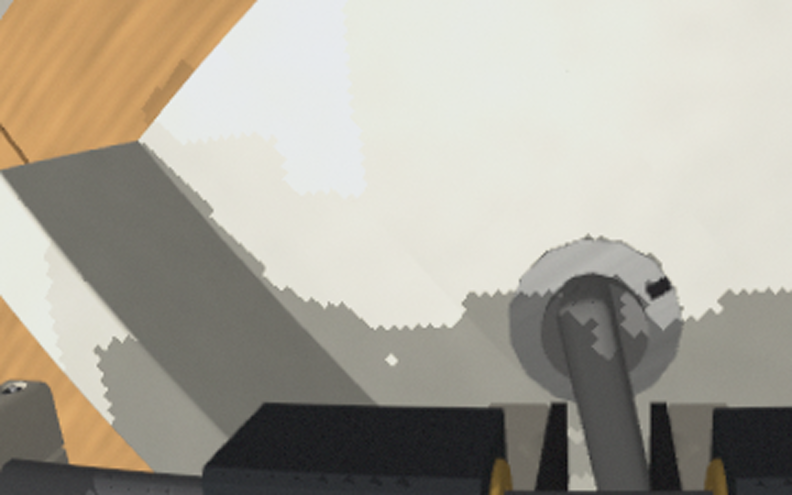

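Torque now climbs steadily to about 0.33 while the lever lags, and the panel is flush, so the cam is firm. Releasing.

```bash
python3 - <<'E'
from turn import *
phi=float(np.load("phi.npz")["phi"])
bot.line_to(pose(phi+.06)[0],20,pose(phi+.06)[1]); bot.move_gripper(36)
bot.line_to(pose(phi+.06,150)[0],150)
p=bot.read_state()["tcp_pos"]; bot.line_to([p[0]-40,p[1]-30,230],200); bot.move_joints([1.0,.3,-.1,0,-1.2,-1.5])
print(bot.read_state()["t"],bot.read_state()["contact_force"])
t=bot.camera("top"); cv2.imwrite("pics/t6.png",cv2.resize(t[110:370,190:530,::-1],None,fx=2.3,fy=2.3,interpolation=cv2.INTER_CUBIC))
E
```

```text
43.55 [ 0.21782953 -0.80831064  0.05770765]
```

View pics/t6.png

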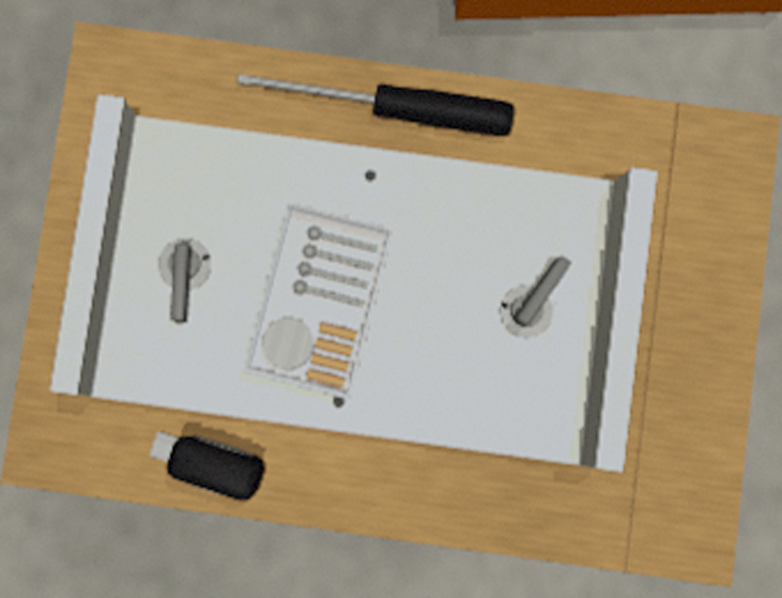

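The top view shows the panel flush on the board along its whole length and the cam lever turned to (565,262) in the crop. The tray, screwdriver and tape are where they were, and the robot is clear.

```bash
python3 -c "
from plant import bot
print(bot.close_job())"
```

```text
the job is handed in; nothing more can be done
None
```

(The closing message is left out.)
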